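# Lay the brass-collared shaft in the V-blocks

## Robot

A 6-joint arm with a two-finger parallel gripper is mounted at the origin on the work surface. World frame = base frame: x ahead of the robot, y to its left, z up, the work surface at z = 0. Lengths are in mm, angles in rad, forces in N, time in s.
With the tool pointing down it reaches from about 350 to 725 mm from the base axis. Payload 4.3 kg.
Tool frame: the origin (TCP) lies between the finger pads; the fingertips stand 14 mm ahead of it and the grasp point (between the pads) lies 5 mm behind it; z points along the fingers, y is the direction in which the jaws open and shut (so a half turn about z gives the same grasp; the last joint's range is limited). The gripper opens to 85 mm and grips with 20 to 120 N. Pads are 22 mm wide; open, the fingers measure 114 mm over their backs; the gripper's body (76 mm by 85 mm) begins 54 mm behind the grasp point. The pads swing forward as they close: fully open they stand 13 mm farther back than shut.
Start: joints at [1.171, 0.377, 0.081, 1.274, 0, 1.46], TCP at [164.318, 551.058, 245.329] pointing down, gripper open.
Joint ranges: [-2.72, 2.72], [-0.84, 1.66], [-1.02, 1.22], [-1.77, 2.12], [-1.37, 1.28], [-3.14, 3.14]. Speed limits (rad/s): [2.57, 2.57, 3.14, 3.14, 3.14, 3.14].

## Interface

Orientations are given as [roll, pitch, yaw] about the fixed x, y, z axes, in that order (R = Rz(yaw) Ry(pitch) Rx(roll)).
In Python, from plant import bot gives the robot as it stands. Calls block until the motion is done:
- bot.move_pose(position, orientation): joint-space move of the TCP to a pose.
- bot.move_l(position, rotation=None, rate=150, guard=None): straight line of the TCP; rotation=None keeps the orientation; rate is the mean speed in mm/s. With guard (N) it stops when the force on the tool has changed by that much, and returns True; else False.
- bot.set_joints(angles): joint-space move.
- bot.release() and bot.grab(grip_force=None): open the fingers fully, or close them until they stop; grip_force is the grip in N (None keeps the last).
- bot.sleep(seconds).
- bot.solve_ik(position, orientation): joint angles nearest the present ones, or None.
- bot.get_obs(): the state.
- bot.grab_frame(name): name is "scene" or "top"; returns (picture, depth): 400x640x3 uint8, red, green, blue; 400x640 float32, mm along the optical axis (not along the pixel's ray), 0 where there is no reading.
- bot.get_calibration(name): a dict with "fx", "fy", "cx", "cy" (pixels), "k1" (the pictures are not rectified: a ray, as slopes to the right and down, at radius r is drawn at 1 + k1 r^2 times it, then the intrinsics apply), "world_to_cam" (4x4, takes a point from world to camera coordinates). Camera axes: x right, y up, looking along -z (the intrinsics and any distortion apply to the point x, -y, -z); pixel columns grow to the right and rows downward; lengths in mm; the calibration is good to about 2 mm. A picture is of the moment at which its call begins. get_calibration takes no time and is no camera call.
A pose or a line that the arm cannot do raises bot.IKError and nothing moves.
- bot.finish_job(): hands the job in, once; it reports no verdict.
Trained networks look in the newest picture that a camera, given by its name, has taken for a name from the list of things; names that differ only in an ending like _2 or _b are one class to them, and where a whole thing is asked for, a point or a joint stands for the part that bears it (a point fixed in the world has none). Each returns a list of dicts, best first, with "confidence" (0 to 1); they miss things now and then, are a little off and sometimes report something else, mostly with a low value. They report only what shows in the picture. A call takes as long as a camera call. They do not tell look-alikes from the thing itself.
- bot.silhouettes(target, camera): "region" (400x640 bool, what is visible of it) and "xy" ([column, row] in pixels, amid what is visible of it).
- bot.pinpoint(target, camera): "xy" ([column, row] in pixels: a listed point, or the origin of a listed thing).
The state is a dict: "time_s": time; "q": joint angles; "dq": joint speeds; "tau": joint torques, N m; "position": TCP position; "tcp_rot": TCP orientation; "ft_force": force on the tool from outside, world axes, zero at the start; "wrist_torque": the same for the moment, N m; "opening": finger opening in mm.
Only numpy, scipy, OpenCV 4.12 (cv2) and the standard library are available. Lean on these libraries where they do the work, as an engineer would, in place of code of your own. Each camera call takes 0.05 s, during which the arm holds its last target.

## Task

Take the shaft with the brass collar out of the green storage rack and lay it level in the pair of steel V-blocks on the black granite plate, ready for measuring: one bare end resting down in each V and the brass collar in the gap between the blocks, either way round. Set it down gently rather than dropping it, let go, and leave the other two shafts lying in the rack.

Things in the scene. Friction and masses are not known exactly. Their poses are not given: they have to be found in the camera images.
- brass_shaft: Shaft to move: bright steel rod, 20 mm diameter, 130 mm long, with a brass collar 32 mm diameter, 36 mm long round its middle; about 400 g, both ends alike. Origin at its centre on its axis; x runs along the shaft (any roll about x). It starts level in one of three nests 90 mm apart in a fixed rack, its axis 45 mm above the table. The collar is free to grip from above, across the shaft.
- steel_shaft: Bystander in another nest: same shape and axes, rod and collar both bright steel. The rack: green base plate 150 x 280 x 12 mm; each nest has two white V-shaped supports 14 mm thick, centred 44 mm either side of the shaft's middle, so a 74 mm gap is free round the collar; their tops are 3 mm above the shaft's axis.
- black_shaft: Bystander in another nest of the rack: same shape, size and axes, rod and collar both black.
- stand: Fixed black granite plate 220 (x) x 170 (y) x 50 mm with two steel V-blocks. Origin: centre of its underside, on the table. The 90 degree Vs run along its x at y = 0. Blocks: 16 mm thick (x), 64 mm wide (y), centred at x = -42 and +42 mm; V 42 mm wide at the mouth, bottom 72 mm and top 93 mm above the table. A seated shaft lies along x, its axis 86 mm above the table.
Things that resemble listed ones, but are neither listed nor needed, are in the scene too. Leave any red look-alike of the brass_shaft alone.

How it is judged (in metres and radians):
At the end, for the whole second after the job is handed in: The brass-collared shaft lies still and released in both Vs: centre within 20 mm of the stand's middle along the grooves, 10 mm across, 8 mm of the 86 mm seated height, axis within 10 degrees of the grooves; the other shafts are within 20 mm of where they started (x of brass_shaft in the frame of stand between -0.02 and 0.02 m and y of brass_shaft in the frame of stand between -0.01 and 0.01 m and z of brass_shaft in the frame of stand between 0.078 and 0.094 m and angle between the x axis of brass_shaft and the x axis of stand, either way round below 0.175 rad and linear speed of brass_shaft below 0.02 m/s and distance of each of steel_shaft, black_shaft from where it was at the start of the episode below 0.02 m); the robot touches nothing.
It fails at once if the brass-collared shaft is dropped: it moves faster than 0.45 m/s (a fall of about 10 mm) while no finger touches it (contact force between the fingers and brass_shaft below 0.05 N and linear speed of brass_shaft above 0.45 m/s).
It fails at once if the all-steel shaft is moved more than 20 mm (distance of steel_shaft from where it was at the start of the episode above 0.02 m).
It fails at once if the black shaft is moved more than 20 mm (distance of black_shaft from where it was at the start of the episode above 0.02 m).
It also fails if it takes over 42 s, if anything falls off the work surface, if the arm or the gripper's body presses on something with over 40 N, if the wrist force passes 120 N, or if a joint passes its speed limit or range.

## Working session

There is one attempt and no reset: what is moved stays moved. The work goes in short steps, each a Python script; the robot and the scene stay as the last script left them, time stands still between calls to the robot, and variables do not carry over. Pictures are saved under pics/ and viewed, and the job is handed in when it is done.

```bash
mkdir -p pics; ls
python3 - <<'E'
from plant import bot
import cv2,numpy as np
for n in("scene","top"):
    p,d=bot.grab_frame(n); cv2.imwrite(f"pics/{n}0.png",p[:,:,::-1]); np.savez(f"{n}0.npz",p=p,d=d)
    c=bot.get_calibration(n); print(n,c)
    for t in("brass_shaft","stand"):
        print(t,[(round(float(r['confidence']),2),np.round(r['xy'])) for r in bot.pinpoint(t,n)])
o=bot.get_obs();print(o)
E
```

```text
pics
scene {'fx': 461.4714944243192, 'fy': 461.4714944243192, 'cx': 318.5159221866993, 'cy': 201.65649941712525, 'k1': -0.10067372548089182, 'world_to_cam': array([[ 6.36058055e-01,  7.71637945e-01,  2.24348280e-03,
        -3.30859826e+02],
       [-6.71367633e-01,  5.51967720e-01,  4.94567627e-01,
         2.63485603e+02],
       [ 3.80388817e-01, -3.16079925e-01,  8.69136254e-01,
        -1.06629072e+03],
       [ 0.00000000e+00,  0.00000000e+00,  0.00000000e+00,
         1.00000000e+00]])}
brass_shaft [(0.95, array([360., 188.])), (0.73, array([260., 194.]))]
stand [(0.95, array([196., 322.]))]
top {'fx': 375.14177732456585, 'fy': 375.14177732456585, 'cx': 322.3127632594377, 'cy': 196.37079978849366, 'k1': -0.08698668598785854, 'world_to_cam': array([[-1.45690657e-02, -9.99606188e-01, -2.39835784e-02,
         7.07059205e+01],
       [ 9.93241062e-01, -1.72303048e-02,  1.14783747e-01,
        -4.57715942e+02],
       [-1.15151788e-01, -2.21491830e-02,  9.93100941e-01,
        -8.26264181e+02],
       [ 0.00000000e+00,  0.00000000e+00,  0.00000000e+00,
         1.00000000e+00]])}
brass_shaft [(0.67, array([296., 178.])), (0.62, array([361., 239.]))]
stand [(0.83, array([456., 178.]))]
{'time_s': 0.3, 'q': array([ 1.17070568e+00,  3.77566351e-01,  8.05308715e-02,  1.27440004e+00,
       -4.51337998e-06,  1.46049672e+00]), 'dq': array([ 0.00123499, -0.00077104,  0.00266717,  0.00178   , -0.00245984,
       -0.00108064]), 'tau': array([-1.23980604e-03, -4.63005066e+01,  2.69674909e+01,  1.06117400e-02,
       -1.94960735e-04, -2.27937242e-06]), 'position': array([164.22763914, 550.84859368, 244.99515803]), 'tcp_rot': array([-3.14095685e+00, -6.58741085e-05,  2.85180160e+00]), 'ft_force': array([ 0.02101715, -0.06221507, -0.74790689]), 'wrist_torque': array([ 0.03716659,  0.05509007, -0.06225996]), 'opening': 85.35823894456699}
```

View pics/scene0.png

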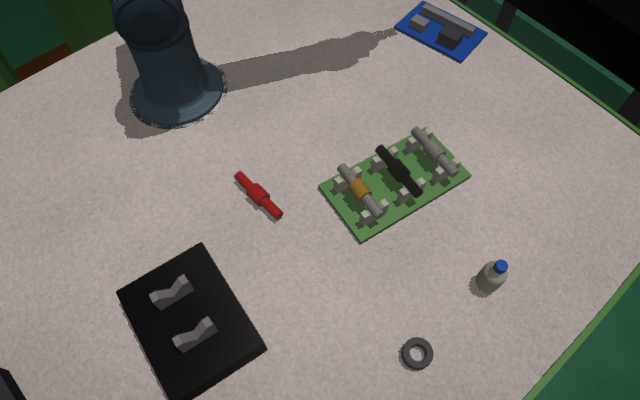

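View pics/top0.png

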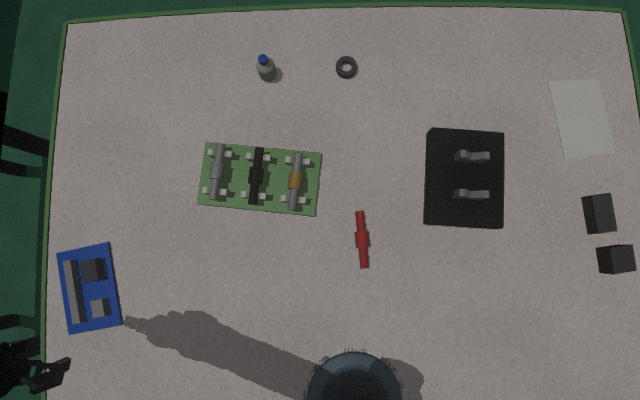

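The scene picture shows four candidates. Positions are given as scene pixel / top pixel:
- brass-collared shaft: (361,190) / (296,180)
- black shaft: (399,170) / (257,175)
- steel shaft: (434,151) / (217,170)
- red look-alike: (258,195) / (362,240)

I choose the one with the brass collar, and will check it in a crop. The stand is at scene (196,322) / top (465,178).

```bash
cat > h.py <<'E'
import numpy as np,cv2
def world(c,u,v,d):
    K=np.array([[c['fx'],0,c['cx']],[0,c['fy'],c['cy']],[0,0,1]])
    pts=np.stack([np.ravel(u),np.ravel(v)],-1).astype(float).reshape(-1,1,2)
    s=cv2.undistortPoints(pts,K,np.array([c['k1'],0,0,0.]),)[:,0]  # model: single k1 radial
    d=np.ravel(d); P=np.stack([s[:,0]*d,-s[:,1]*d,-d],-1)
    M=c['world_to_cam']; return (P-M[:3,3])@M[:3,:3]
def cloud(c,d):
    v,u=np.mgrid[:400,:640]; return world(c,u,v,d).reshape(400,640,3)
E
python3 - <<'E'
from plant import bot
from h import *
p=np.load('top0.npz')['p'];q=np.load('scene0.npz')['p']
a=cv2.resize(p[130:225,190:380],None,fx=4,fy=4,interpolation=cv2.INTER_CUBIC)[:, :,::-1]
b=cv2.resize(q[120:250,230:480],None,fx=3,fy=3,interpolation=cv2.INTER_CUBIC)[:,:,::-1]
cv2.imwrite('pics/c_top.png',a);cv2.imwrite('pics/c_sc.png',b)
for n in("top","scene"):
    f=np.load(n+'0.npz');P=cloud(bot.get_calibration(n),f['d']);img=f['p']
    np.save(n+'P.npy',P)
    hsv=cv2.cvtColor(img,cv2.COLOR_RGB2HSV)
    br=(hsv[...,0]>10)&(hsv[...,0]<28)&(hsv[...,1]>120)&(P[...,2]>35)&(P[...,2]<75)
    Q=P[br];print(n,'brass',len(Q),np.median(Q,0),Q.min(0),Q.max(0))
    # rods near
    c=np.median(Q,0);m=(np.hypot(P[...,0]-c[0],P[...,1]-c[1])<75)&(P[...,2]>49.5)&(P[...,2]<70)&(abs(P[...,1]-c[1])<30)
    R=P[m];print(len(R));ln=cv2.fitLine(R[:,:2].astype(np.float32),cv2.DIST_HUBER,0,.01,.01).ravel();print('line',ln, R[:,:2].mean(0)); t=(R[:,:2]-ln[2:])@ln[:2];print('mid',ln[2:]+ln[:2]*(np.percentile(t,1)+np.percentile(t,99))/2,np.ptp(t),np.percentile(R[:,2],[5,50,95]))
    # blocks
    g=P[...,2]; 
    m=(g>68)&(g<110)&(P[...,1]<-50)&(P[...,1]>-450)&(P[...,0]>300)&(P[...,0]<700)
    nl,lab,st,ce=cv2.connectedComponentsWithStats(m.astype(np.uint8))
    for i in range(1,nl):
        if st[i,4]>30:
            X=P[lab==i];print('blk',st[i],np.round(X.mean(0),1),cv2.minAreaRect(X[:,:2].astype(np.float32)),np.round(np.percentile(X[:,2],[5,50,95]),1))
    m=(g>44)&(g<56)&(P[...,1]<-50)&(P[...,1]>-450)&(P[...,0]>300)&(P[...,0]<700)
    m=cv2.morphologyEx(m.astype(np.uint8),cv2.MORPH_OPEN,np.ones((3,3)))
    nl,lab,st,ce=cv2.connectedComponentsWithStats(m)
    for i in range(1,nl):
        if st[i,4]>800:
            X=P[lab==i];print('plate',st[i],cv2.minAreaRect(X[:,:2].astype(np.float32)),np.round(np.percentile(X[:,2],[5,50,95]),1))
E
```

```text
top brass 166 [492.62659461 124.24344667  60.07889927] [474.42023198 109.31361917  50.82219443] [508.98008831 138.89456904  65.34943299]
599
line [ 9.9351382e-01 -1.1371123e-01  4.9165277e+02  1.2285676e+02] [491.91619326 123.21062359]
mid [492.09865394 122.80572521] 129.89755863336524 [50.01552847 55.23521018 61.88634905]
blk [456 150  34  12 287] [ 535.3 -264.1   85.2] ((536.1525268554688, -265.0564270019531), (65.90570831298828, 16.643095016479492), 83.75225067138672) [71.1 86.8 94.9]
blk [455 188  35  11 294] [ 452.3 -256.5   85.6] ((452.9623718261719, -257.74072265625), (66.38167572021484, 16.75627899169922), 85.1948013305664) [72.2 87.3 95.2]
plate [ 428  128   77  100 6523] ((495.2296142578125, -261.68341064453125), (171.4994659423828, 222.39736938476562), 84.89344787597656) [48.3 50.8 53.2]
scene brass 300 [495.7817676  117.05580387  57.87077735] [475.67599584 105.52952607  35.60405962] [570.95041213 998.90000222  63.35290413]
692
line [ 9.9357504e-01 -1.1317521e-01  4.9643365e+02  1.2025147e+02] [497.08466159 120.42052311]
mid [494.04395093 120.52367662] 131.81035425198394 [50.24418816 54.43224519 60.99291041]
blk [148 274  43  33 553] [ 456.4 -259.3   83.6] ((454.5372009277344, -258.7287292480469), (64.88701629638672, 18.238866806030273), 84.61800384521484) [71.  84.  93.9]
blk [172 316  44  35 568] [ 539.5 -267.3   83.7] ((537.8150634765625, -266.8197021484375), (63.27701950073242, 17.87166976928711), 85.34129333496094) [71.  84.5 93.9]
plate [  116   243   149   157 11732] ((496.30419921875, -262.6756591796875), (170.76998901367188, 221.09832763671875), 85.1287841796875) [47.6 49.9 52.1]
```

View pics/c_top.png

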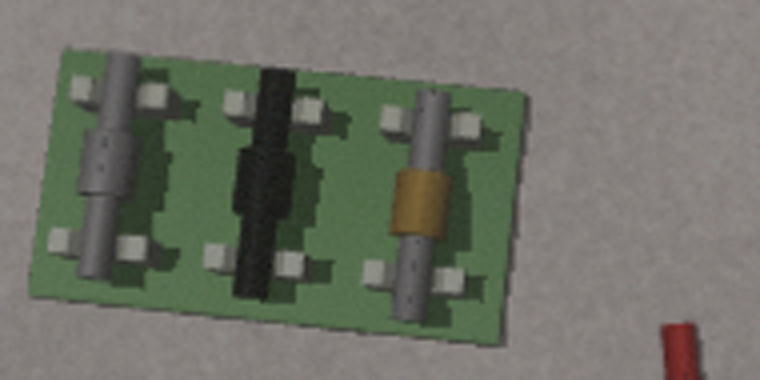

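View pics/c_sc.png

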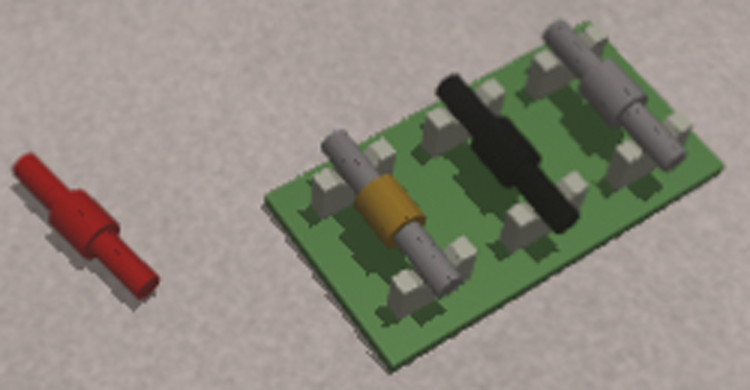

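The crops confirm it: the brass collar sits on the right-hand shaft of the top crop, which is top pixel (296,180). Its neighbour is the black shaft, and the red one lies loose on the table. The two cameras agree to about 2 mm, so I use the averages: shaft at (493,121.7) with yaw −0.114, stand at (495.5,−262) with yaw −0.09.

Run:
```python
from plant import bot
from h import *
for y in(-.114,np.pi-.114): 
    for p in([493,121.7,200],[493,121.7,39]): print(y,bot.solve_ik(p,[np.pi,0,y]))
for y in(-.09,np.pi-.09): print(y,bot.solve_ik([495.5,-262,200],[np.pi,0,y]),bot.solve_ik([495.5,-262,79],[np.pi,0,y]))
Y=np.pi-.114
bot.release()
bot.move_pose([493,121.7,180],[np.pi,0,Y])
for n in("scene","top"):
    p,d=bot.grab_frame(n); cv2.imwrite(f"pics/{n}1.png",p[:,:,::-1])
o=bot.get_obs();print(o['time_s'],o['position'],o['tcp_rot'],o['ft_force'],o['opening'])
```

```text
-0.114 [ 0.11703669  0.26015242 -0.20226075  1.10838316  0.         -2.91055597]
-0.114 [ 0.11703669  0.40881647 -0.44945849  0.71252137  0.         -2.91055597]
3.0275926535897932 [ 0.11703669  0.26015242 -0.20226075  1.10838316  0.          0.23103669]
3.0275926535897932 [ 0.11703669  0.40881647 -0.44945849  0.71252137  0.          0.23103669]
-0.09 [-0.59956471  0.3635978  -0.05702042  1.15017811  0.          2.63202794] [-0.59956471  0.45277769 -0.25344869  0.86456995  0.          2.63202794]
3.0515926535897933 [-0.59956471  0.3635978  -0.05702042  1.15017811  0.         -0.50956471] [-0.59956471  0.45277769 -0.25344869  0.86456995  0.         -0.50956471]
2.5833 [492.99247256 122.49585908 180.13907494] [3.14137981e+00 2.74421177e-04 3.02895862e+00] [ 0.48993361 -0.18317286 -0.20995254] 85.53847849074349
```

View pics/scene1.png

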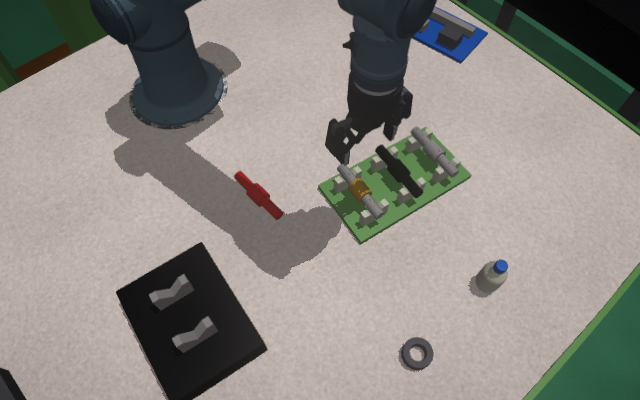

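View pics/top1.png

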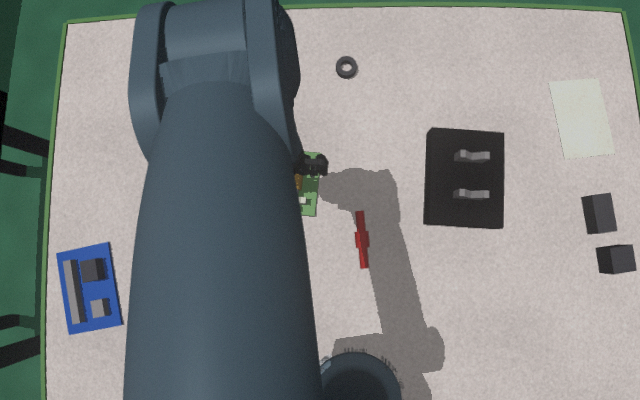

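The scene view shows the gripper above the rack with its fingertips near (340,150) and (393,130). I'll check that against the projection of the reported TCP before descending.

```bash
cat >> h.py <<'E'
def proj(c,P):
    M=c['world_to_cam'];X=M[:3,:3]@np.array(P,float)+M[:3,3]
    K=np.array([[c['fx'],0,c['cx']],[0,c['fy'],c['cy']],[0,0,1]])
    return cv2.projectPoints(np.array([[X[0],-X[1],-X[2]]]),np.zeros(3),np.zeros(3),K,np.array([c['k1'],0,0,0.]))[0].ravel()
E
python3 - <<'E'
from plant import bot
from h import *
from scipy.spatial.transform import Rotation as Ro
c=bot.get_calibration('scene');o=bot.get_obs()
R=Ro.from_euler('xyz',o['tcp_rot']).as_matrix()
I=cv2.imread('pics/scene1.png')
I=cv2.resize(I[60:240,280:500],None,fx=3,fy=3)
for y in(-43,0,43):
    for z in(14-13,-5-13):
        u=proj(c,o['position']+R@[0,y,z]);print(y,z,u);cv2.circle(I,tuple(int(k) for k in (u-[280,60])*3),3,(0,0,255),-1)
for s in(-65,0,65):
    u=proj(c,[493+s*.9935,121.7-s*.1135,45]);cv2.circle(I,tuple(int(k) for k in (u-[280,60])*3),3,(255,0,255),-1)
cv2.imwrite('pics/chk1.png',I)
E
```

```text
-43 1 [344.07393825 159.64246416]
-43 -18 [344.66396856 152.80657573]
0 1 [365.43306966 148.04365642]
0 -18 [366.47451242 141.07613142]
43 1 [386.05990964 136.85780264]
43 -18 [387.51656272 129.77867698]
```

View pics/chk1.png

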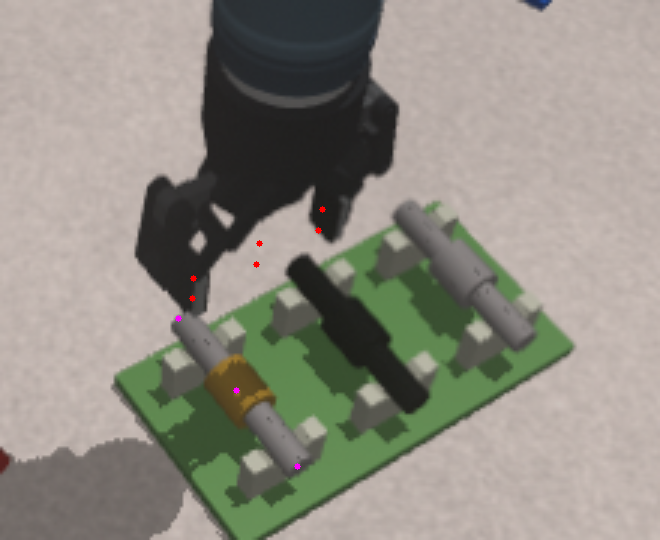

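The projected pads and shaft line up with the picture. I'll descend and grip.

Run:
```python
from plant import bot
from h import *
def s(t):
    o=bot.get_obs();print(t,round(o['time_s'],2),o['position'].round(1),o['ft_force'].round(1),round(o['opening'],1),o['wrist_torque'].round(2))
Y=np.pi-.114
bot.move_l([493,121.7,75],[np.pi,0,Y],rate=150)
s('a')
print(bot.move_l([493,121.7,39],[np.pi,0,Y],rate=60,guard=10))
s('b')
bot.grab(50); s('c')
print(bot.move_l([493,121.7,59],[np.pi,0,Y],rate=50));s('d')
print(bot.move_l([493,121.7,180],[np.pi,0,Y],rate=120));bot.sleep(.2);s('e')
p,d=bot.grab_frame('scene');cv2.imwrite('pics/s2.png',p[:,:,::-1]);np.savez('s2.npz',p=p,d=d)
```

```text
a 3.43 [493.6 121.9  75.7] [ 0.6 -0.1 -0.1] 85.2 [0.02 0.01 0.07]
False
b 4.18 [493.  121.7  38.9] [ 0.8  0.1 -0.2] 85.5 [-0.   -0.01  0.01]
c 4.72 [493.5 123.3  39.6] [-0.4  5.   2.9] 30.4 [ 0.98  0.14 -0.09]
False
d 5.28 [493.1 121.5  59.1] [ 0.3  0.8 -4. ] 30.4 [ 0.07 -0.01 -0.03]
False
e 6.63 [492.5 121.6 179.3] [-0.7  0.4 -4.9] 30.6 [-0.01 -0.06 -0.03]
```

View pics/s2.png

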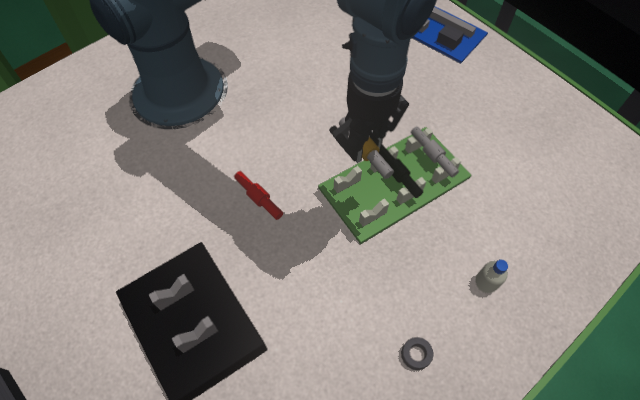

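The shaft is held level at about scene (370,148), its nest is empty and the other two are undisturbed. The measured weight of about 4.5 N fits the 400 g shaft. Next I move above the stand.

Run:
```python
from plant import bot
from h import *
def s(t):
    o=bot.get_obs();print(t,round(o['time_s'],2),o['position'].round(1),o['ft_force'].round(1),round(o['opening'],1),o['wrist_torque'].round(2))
Y=np.pi-.09
bot.move_pose([495.5,-261.5,180],[np.pi,0,Y]);s('a')
bot.move_l([495.5,-261.5,112],[np.pi,0,Y],rate=100);bot.sleep(.3);s('b')
for n in("scene","top"):
    p,d=bot.grab_frame(n);cv2.imwrite(f'pics/{n}3.png',p[:,:,::-1]);np.savez(n+'3.npz',p=p,d=d)
    P=cloud(bot.get_calibration(n),d)
    m=(P[...,2]>105)&(P[...,2]<136)&(abs(P[...,0]-495.5)<85)&(abs(P[...,1]+261.5)<25)
    hsv=cv2.cvtColor(p,cv2.COLOR_RGB2HSV)
    br=m&(hsv[...,0]>10)&(hsv[...,0]<28)&(hsv[...,1]>110)
    print(n,m.sum(),br.sum(), P[br].mean(0) if br.any() else None, P[m].min(0),P[m].max(0))
p=np.load('scene3.npz')['p'];cv2.imwrite('pics/c3.png',cv2.resize(p[180:400,90:310],None,fx=2.7,fy=2.7,interpolation=cv2.INTER_CUBIC)[:,:,::-1])
```

```text
a 8.11 [ 495.8 -260.3  180. ] [-0.2  0.6 -3.5] 30.8 [ 0.03 -0.   -0.04]
b 9.24 [ 495.8 -261.8  112.6] [-0.2 -0.6 -4.3] 30.5 [ 0.04  0.1  -0.03]
scene 916 342 [ 503.97581586 -263.89649218  129.03515498] [ 486.09398692 -286.06962369  105.21551803] [ 561.82591614 -236.53499247  135.94284755]
top 504 69 [ 481.85784368 -256.76798245  130.27858817] [ 429.39583357 -283.38781993  105.76839452] [ 559.38679225 -236.99945094  135.45826755]
```

View pics/c3.png

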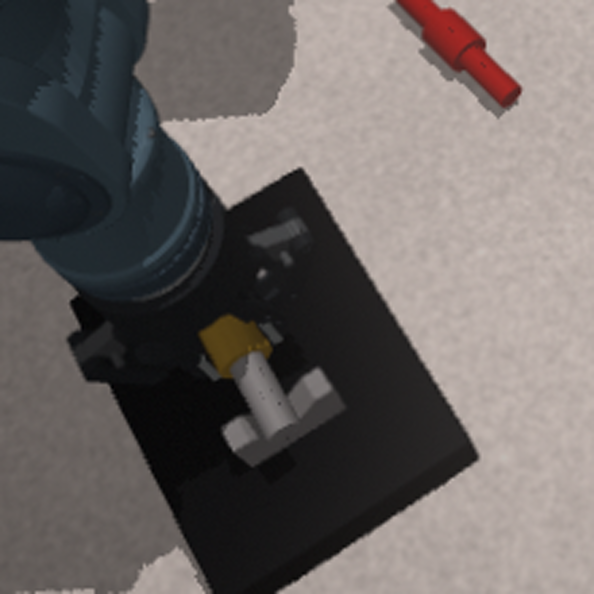

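View pics/top3.png

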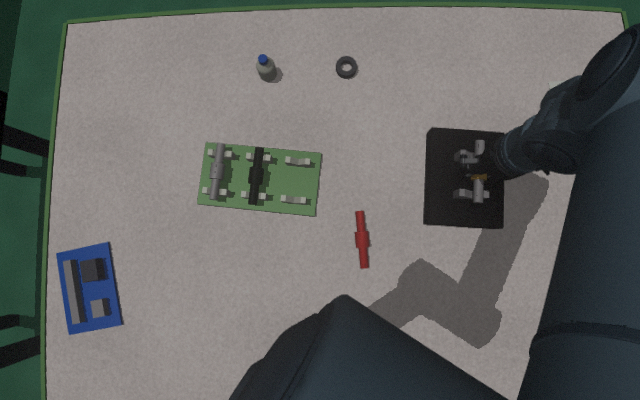

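The shaft hangs above both Vs with its collar over the gap. Its ends measure at x≈429 and 562, so the middle is at about 495.6. Lowering with the guard on.

Run:
```python
from plant import bot
from h import *
def s(t):
    o=bot.get_obs();print(t,round(o['time_s'],2),o['position'].round(1),o['ft_force'].round(1),round(o['opening'],1),o['wrist_torque'].round(2));return o
Y=np.pi-.09
bot.move_l([495.5,-261.5,92],[np.pi,0,Y],rate=50);s('a')
print(bot.move_l([495.5,-261.5,77],[np.pi,0,Y],rate=15,guard=8));o=s('b')
bot.sleep(.3);s('b2')
```

```text
a 9.89 [ 495.2 -261.3   91.5] [ 0.6  0.2 -4.6] 30.8 [-0.01 -0.    0.02]
True
b 10.63 [ 495.5 -262.1   80.9] [-0.6 -1.1  5.2] 30.6 [-0.07  0.05  0.2 ]
b2 10.93 [ 495.5 -262.1   80.9] [-0.5  0.4  6.5] 30.7 [-0.06  0.07  0.18]
```

Contact came at TCP z 80.9, against a predicted 80.6 when seated, so I release and retreat straight up.

Run:
```python
from plant import bot
from h import *
def s(t):
    o=bot.get_obs();print(t,round(o['time_s'],2),o['position'].round(1),o['ft_force'].round(1),round(o['opening'],1),o['wrist_torque'].round(2));return o
bot.release();s('r')
bot.move_l([495.5,-261.5,110],rate=40);s('u')
bot.move_l([495.5,-261.5,230],rate=150)
bot.move_pose([400,250,250],[np.pi,0,np.pi-.09]);s('v')
for n in("scene","top"):
    p,d=bot.grab_frame(n);cv2.imwrite(f'pics/{n}4.png',p[:,:,::-1]);np.savez(n+'4.npz',p=p,d=d)
    P=cloud(bot.get_calibration(n),d)
    m=(P[...,2]>88.5)&(P[...,2]<110)&(abs(P[...,0]-495.5)<85)&(abs(P[...,1]+261.5)<17)
    hsv=cv2.cvtColor(p,cv2.COLOR_RGB2HSV)
    br=m&(hsv[...,0]>10)&(hsv[...,0]<28)&(hsv[...,1]>110)
    R=P[m];ln=cv2.fitLine(R[:,:2].astype(np.float32),cv2.DIST_HUBER,0,.01,.01).ravel();t=(R[:,:2]-ln[2:])@ln[:2]
    print(n,len(R),'brass',P[br].mean(0),'ztop',np.percentile(P[br][:,2],95),'line',ln,'mid',ln[2:]+ln[:2]*(t.max()+t.min())/2,np.ptp(t))
    for lo in(-65,-40,25,45): k=(t>lo)&(t<lo+20);print(lo,np.percentile(R[k][:,2],90).round(1),end=' ')
    print()
s('w')
p=np.load('scene4.npz')['p'];cv2.imwrite('pics/c4.png',cv2.resize(p[230:400,90:310],None,fx=3,fy=3,interpolation=cv2.INTER_CUBIC)[:,:,::-1])
```

```text
r 11.51 [ 493.9 -261.    79.2] [0.4 0.5 0.7] 85.2 [-0.06 -0.01 -0.01]
u 12.43 [ 495.4 -261.4  109.8] [-0.1 -0.3 -0.1] 85.4 [-0.04  0.02  0.02]
v 15.26 [400.5 249.5 249.9] [ 0.5  0.6 -0.1] 85.5 [-0.04 -0.04  0.06]
scene 1185 brass [ 496.95501186 -261.71251081   98.12266425] ztop 102.45291380105691 line [ 9.9720579e-01 -7.4703828e-02  4.9992053e+02 -2.6228366e+02] mid [ 495.8682926  -261.98009485] 130.98261849337095
-65 96.0 -40 97.9 25 96.8 45 96.2 
top 649 brass [ 494.5552669  -257.70922709   99.04275906] ztop 103.42543320856511 line [ 9.9804193e-01 -6.2548280e-02  4.9304529e+02 -2.5884897e+02] mid [ 494.26293928 -258.92527992] 129.56132647332365
-65 96.9 -40 97.1 25 97.8 45 97.8 
w 15.36 [400.6 249.4 249.9] [0.1 0.9 0.1] 84.9 [0.02 0.   0.01]
```

View pics/c4.png

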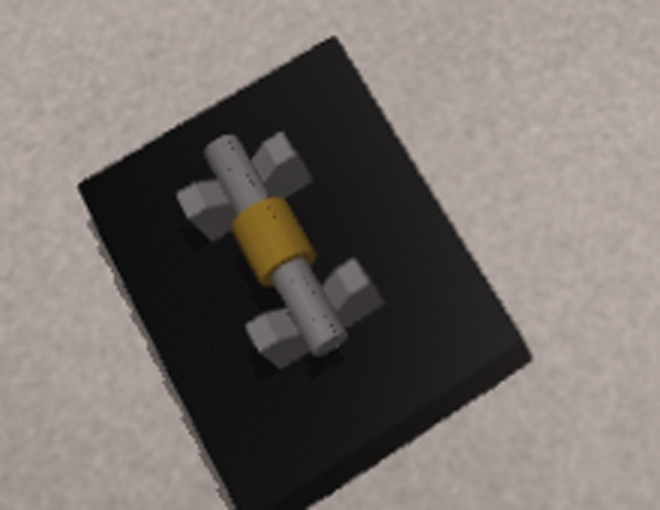

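View pics/scene4.png

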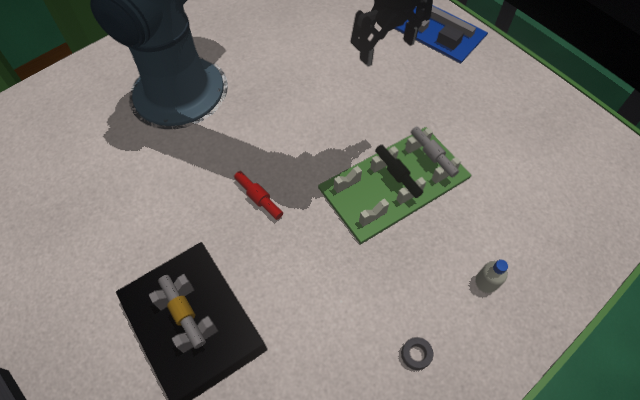

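The pictures show the shaft seated in both Vs with the collar in the gap at scene (180,310). The rod tops are level at about 96–97 mm. The black shaft at (399,170) and the steel shaft at (434,151) have not moved. I'm handing the job in.

Run:
```python
from plant import bot
bot.finish_job(); print(bot.get_obs()['time_s'])
```

```text
the job is handed in; nothing more can be done
the job is handed in; nothing more can be done
```

I took the brass-collared shaft out of the rack by its collar, lowered it into the V-blocks until it touched, let go, and moved the arm clear. I handed the job in with the clock at about 15.4 s; no verdict is reported.

- **Touchdown:** contact came at TCP height 80.9 mm, against 80.6 mm expected for a seated shaft.
- **Position:** the shaft's middle is within about 1–3 mm of the stand's middle. Both ends lie level in the Vs, with the rod tops at about 96–97 mm.
- **Angle:** the shaft's axis is about 1–1.5° off the grooves as measured.
- **Other shafts:** the black and steel shafts and the red look-alike showed no movement in the pictures.
- **Disagreement:** the two cameras differ by about 3 mm across the grooves (−262.0 against −258.9 mm). That is about what the roughly 2 mm calibration accuracy per camera allows, and well inside the 10 mm tolerance.

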